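Tip check-valve balls into the feed channel

TASK

Two alike tipping feeders stand on the gas bench. By its handle, lift the tray that holds the steel balls (not the one with the hex nuts, which stays down) until all three balls have run along the guide rail into the feed channel, then lower the tray back to rest and let go. The balls are cleaned for gas service, so do not touch them with the gripper.

Things in the scene. Friction and masses are not known exactly. Their poses are not given: they have to be found in the camera images.
- ball_handle (a point): Middle of the ball tray's handle: a level black bar, diameter 12 mm, 84 mm free between its end arms, 135 mm over the table, 33 mm above the tray's rim and 31 mm outside its back wall. Axes (they tip with the tray): y along the bar, x from handle to channel, z up. The tray's hinge axis, along y, lies 200 mm ahead (+x) and 65 mm below the bar. Lifted, the bar swings up and to +x.
- ball_tray (a joint): Tip angle of the ball tray in rad: 0 = level, at rest on its stop; grows as the handle is lifted and the channel end points down; upper stop 0.6. About 3 N to lift; lightly damped, sinks back if let go. Steel, inside 165 x 96 mm, rim 32 mm; a slanting guide rail narrows it to a 28 mm mouth. 0.5 rad, kept for 1 to 3 s, runs all balls out.
- ball_channel (a point): Middle of the mouth of the ball feeder's fixed steel feed channel, on its floor, 60 mm over the table; x level, along the channel, z up. It runs 140 mm along +x, sloping down 14 degrees to an end stop; 42 mm wide at the mouth, 28 mm from 45 mm on, walls 30 mm high. The tray's hinge is 1 mm behind and 10 mm above this point; the handle's middle line is 34 mm to its -y side.
- ball1: One of three alike plain steel balls, diameter 22 mm, 43 g, loose on the floor of the ball tray near its handle end; origin at its centre. On the bare tray floor it starts to roll at about 10 degrees of tip (0.17 rad); along the guide rail it needs about 15 to 20.
- ball2: One of three alike plain steel balls, diameter 22 mm, 43 g, loose on the floor of the ball tray near its handle end; origin at its centre. As ball1.
- ball3: One of three alike plain steel balls, diameter 22 mm, 43 g, loose on the floor of the ball tray near its handle end; origin at its centre. As ball1.
- nut_handle (a point): Middle of the handle bar of the other, alike feeder, whose tray holds three steel hex nuts (26 mm over corners, 18 mm high). Same sizes and axes as ball_handle. This tray must stay down.

How it is judged:
By the outcome, as a careful person would: the job done as asked, in the order asked, and still so for the second after the job is handed in, with the robot touching nothing.
It also fails if it takes over 38 s, if anything falls off the work surface, if the arm or the gripper's body presses on something with over 40 N, if the wrist force passes 120 N, or if a joint passes its speed limit or range.

ROBOT

A 6-joint arm with a two-finger parallel gripper is mounted at the origin on the work surface. World frame = base frame: x ahead of the robot, y to its left, z up, the work surface at z = 0. Lengths are in m, angles in rad, forces in N, time in s.
With the tool pointing down it reaches from about 0.25 to 0.725 m from the base axis. Payload 4 kg.
Tool frame: the origin (TCP) lies where the fingers leave the gripper's body, on its centre line; the fingertips stand 73 mm ahead of it and the grasp point (between the pads) lies 54 mm ahead of it (bot.tips_ahead is the z of the fingertips in the tool frame, in m); z points along the fingers, y is the direction in which the jaws open and shut (so a half turn about z gives the same grasp; the last joint's range is limited). The gripper opens to 85 mm and grips with 20 to 120 N. Pads are 22 mm wide; open, the fingers measure 114 mm over their backs; the gripper's body (76 mm by 85 mm) begins 54 mm behind the grasp point. The pads swing forward as they close: fully open they stand 13 mm farther back than shut.
Start: joints at [1.209, 0.241, 0.005, 1.335, 0, 1.571], TCP at [0.177, 0.468, 0.304] pointing down, gripper open.
Joint ranges: [-2.72, 2.72], [-1.05, 1.87], [-1.09, 1.28], [-1.99, 2.15], [-1.42, 1.44], [-3.14, 3.14]. Speed limits (rad/s): [2.79, 2.79, 3.14, 3.14, 3.14, 3.14].

INTERFACE

Orientations are given as a unit quaternion [x, y, z, w].
In Python, from workcell import readout, camera, get_calibration, order, bot gives the robot as it stands.
- The arm moves only by the tool send_rows, never from a script. Its argument "moves" is a list of rows, each a list of 3 entries, a list of its own where there are three numbers: the shift along the tool's x, y, z in mm, then the turn, a rotation vector about the tool's x, y, z in rad, then the finger opening in mm, from 0 to 85.4. In form: [[[dx, dy, dz], [ax, ay, az], grip], ...]. A call has 1 to 12 rows; each row is the pose to reach, as a shift and turn from the pose measured when the call began, along the tool's axes at that moment; what a row does not reach only later rows make up. A row lasts 1/12 s, in which the tool goes at most 41.7 mm and 7.16 degrees, less where a joint would pass 70% of its speed; a pose out of reach is approached as far as the arm can. A call with a gripper value outside its range is refused whole. The fingers move at their own pace and stop on an object; the grip force is fixed at half the most. Time passes only in rows, so rows that repeat a pose let the fingers close. It gives the time, the measured TCP pose, the force and the opening at its end, in the units of the state.
- readout.get_obs(): the state, without advancing time (a new reading comes with each control period).
- camera(name): name is "scene" or "top" or "wrist"; returns the picture (400x640x3 uint8, red, green, blue); there is no depth.
- get_calibration(name): a dict with "fx", "fy", "cx", "cy" (pixels), "R" (3x3) and "t" (3): a world point X has camera coordinates R X + t. Camera axes: x right, y down, z forward; pixel columns grow to the right and rows downward; lengths in m; the calibration is good to about 2 mm. The wrist camera is an equidistant fisheye: a pixel r from the principal point sees the ray r / f radians off the axis. A picture is of the moment at which its call begins: read the wrist's pose just before it. get_calibration takes no time and is no camera call; for the wrist camera it gives the pose at the moment of the call.
- order.job_done(): hands the job in, once; it reports no verdict.
The state is a dict: "clock": time; "joint_pos": joint angles; "joint_vel": joint speeds; "tau": joint torques, N m; "eef_pos": TCP position; "tool_rot": TCP orientation; "ft_force": force on the tool from outside, world axes, zero at the start; "ft_torque": the same for the moment, N m; "grip_width": finger opening in m.
Only numpy, scipy, OpenCV 4.12 (cv2) and the standard library are available. Lean on these libraries where they do the work, as an engineer would, in place of code of your own. Each camera call takes 0.05 s, during which the arm holds its last target. There are 200 camera calls.

## Working session

There is one attempt and no reset: what is moved stays moved. The work goes in short steps, Python scripts to look and compute and a tool call to move; the robot and the scene stay as the last step left them, time stands still between calls to the robot, and variables do not carry over. Pictures are saved under pics/ and viewed, about 8 in all and at most 12, crops included, and the job is handed in when it is done.

Besides the shell and the picture viewer there is one more tool, called after "Call:" by a JSON object that holds its "api" and its "payload", one argument or row to a line. send_rows: Moves the arm, as the interface text tells. Its arguments: {"type":"object","properties":{"moves":{"type":"array","items":{"type":"array"}}},"required":["moves"]}

```bash
mkdir -p pics
python3 - <<'E'
from workcell import readout,camera,get_calibration,bot
import cv2
for n in("top","scene"):
    im=camera(n); cv2.imwrite(f"pics/{n}0.png",im[:,:,::-1]); c=get_calibration(n); print(n,c)
print(readout.get_obs())
E
```

```text
top {'fx': 413.6098384840787, 'fy': 413.6098384840787, 'cx': 317.6209656723549, 'cy': 209.400742050711, 'R': array([[-0.0124603 , -0.99986917, -0.01031428],
       [-0.99313755,  0.01357469, -0.11616169],
       [ 0.1162865 ,  0.00879609, -0.99317676]]), 't': array([-0.01641809,  0.582419  ,  0.93551868])}
scene {'fx': 463.13621670473185, 'fy': 463.13621670473185, 'cx': 317.03576274736236, 'cy': 203.0334512977959, 'R': array([[-0.70451181,  0.70950406,  0.01634326],
       [ 0.47193869,  0.48556849, -0.73586487],
       [-0.53003488, -0.51071248, -0.67693115]]), 't': array([ 0.39969791, -0.16025715,  1.20063213])}
{'clock': 0.1, 'joint_pos': array([ 1.20896417e+00,  2.41366299e-01,  3.88690908e-03,  1.33518577e+00,
       -2.05409024e-05,  1.57082608e+00]), 'joint_vel': array([ 0.00041552, -0.00096564,  0.00282341, -0.00219836, -0.00067198,
        0.00052474]), 'tau': array([ 4.02729656e-04, -3.73138261e+01,  2.53009790e+01,  1.08623868e-02,
        8.06098910e-05, -9.30018558e-06]), 'eef_pos': array([0.17685315, 0.46723893, 0.30309819]), 'tool_rot': array([ 1.79945321e-01,  9.83676170e-01, -9.21015209e-04, -1.58013526e-04]), 'ft_force': array([-0.37907154, -0.39164294, -0.57768821]), 'ft_torque': array([-0.08471685, -0.0183906 , -0.02278804]), 'grip_width': 0.08545822067763603}
```

View pics/top0.png

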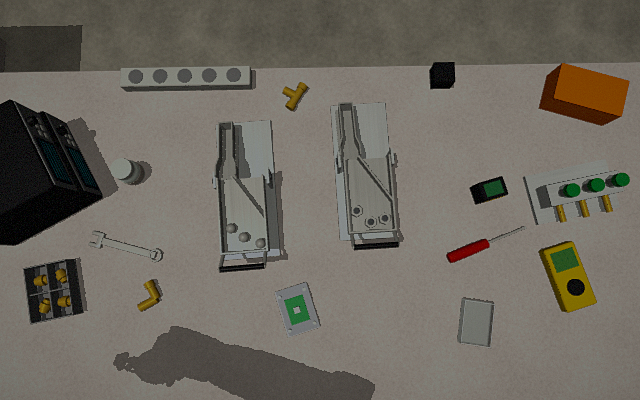

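View pics/scene0.png

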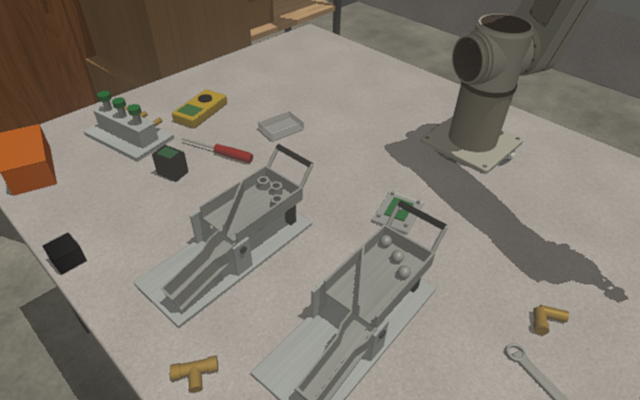

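The ball feeder is the left one in the top view: its handle is near (243,267) and its balls near (232,228), (244,237) and (260,243). The nut feeder is on the right, with its handle at (376,245). In the scene view the ball handle's bar is near (421,216). Next I'll measure the bar in both views.

```bash
cat > h.py <<'E'
import numpy as np,cv2
from workcell import readout,camera,get_calibration
from scipy.spatial.transform import Rotation as Ro
def ray(c,u,v):
    d=c["R"].T@np.array([(u-c["cx"])/c["fx"],(v-c["cy"])/c["fy"],1]); return -c["R"].T@c["t"],d
def onz(c,u,v,z):
    o,d=ray(c,u,v); return o+d*(z-o[2])/d[2]
def proj(c,X):
    p=c["R"]@X+c["t"]; return p[0]/p[2]*c["fx"]+c["cx"],p[1]/p[2]*c["fy"]+c["cy"]
E
python3 - <<'E'
from h import *
rows=[]
for n,(x0,x1,y0,y1) in {"top":(205,285,245,285),"scene":(380,460,190,240)}.items():
    im=cv2.imread(f"pics/{n}0.png"); c=get_calibration(n)
    m=(im.max(2)<45).astype(np.uint8); k=np.zeros_like(m);k[y0:y1,x0:x1]=m[y0:y1,x0:x1]
    N,l,s,ce=cv2.connectedComponentsWithStats(k)
    for i in range(1,N):
        if s[i,4]<15: continue
        p=np.argwhere(l==i)[:,::-1].astype(np.float32)
        r=cv2.minAreaRect(p); b=cv2.boxPoints(r); 
        b=sorted(b.tolist(),key=lambda q:q[0]); e=np.array([np.mean(b[:2],0),np.mean(b[2:],0)])
        print(n,s[i],r,e.round(1).tolist())
        w=[onz(c,*q,0.135) for q in e]; print(np.round(w,4).tolist(),np.linalg.norm(w[0]-w[1]),np.mean(w,0).round(4))
a=cv2.imread("pics/top0.png")[90:290,200:300]; b=cv2.imread("pics/scene0.png")[190:290,340:460]
cv2.imwrite("pics/c.png",np.hstack([cv2.resize(a,(300,600),interpolation=2),cv2.copyMakeBorder(cv2.resize(b,(480,400),interpolation=2),0,200,0,0,0)]))
E
```

```text
top [222 245   3   7  16] ((223.0, 248.0), (6.0, 2.0), 90.0) [[222.0, 248.0], [224.0, 248.0]]
[[0.4922, 0.1749, 0.135], [0.4922, 0.1708, 0.135]] 0.004169471031742958 [0.4922 0.1729 0.135 ]
top [219 263  45   9 220] ((241.1342315673828, 267.2899169921875), (5.584316253662109, 44.2507209777832), 85.71085357666016) [[219.1, 268.9], [263.2, 265.6]]
[[0.4491, 0.1804, 0.135], [0.4548, 0.0891, 0.135]] 0.09152160934111406 [0.452  0.1347 0.135 ]
```

View pics/c.png

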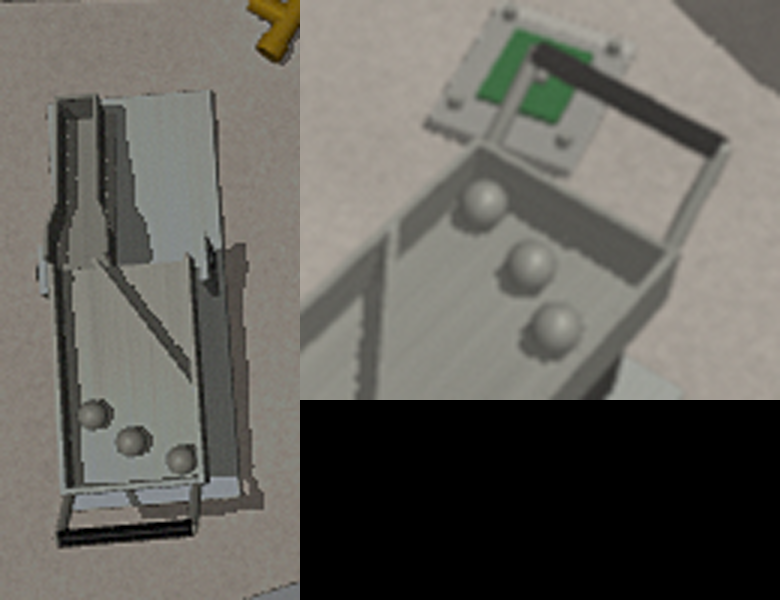

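The crop confirms the black bar at top pixels (220,269) to (263,266), with three grey spheres inside that tray. In the scene view the bar ends are about (400,204) and (446,227). I'll cross-check by triangulating and then plan the pregrasp, with the tool tilted 0.4 rad so its fingertips lean towards the tray.

```bash
cat >> h.py <<'E'
B=np.array([.452,.1347,.135]); YAW=np.arctan2(.0057,.0913)
def axes(): return Ro.from_euler("z",YAW)
def target(th,tilt,back=0,B=B,off=.003):
    """tool pose: tray tipped th, tool tilt, back = retreat along tool axis"""
    A=axes(); h=np.array([-.2,0,.065]); bar=B+A.apply(Ro.from_euler("y",th).apply(h)-h)
    Z=A*Ro.from_euler("y",tilt)
    R=Z*Ro.from_matrix(np.array([[0,1,0],[1,0,0],[0,0,-1]]).T)  # x=Y,y=X,z=-Z
    z=R.apply([0,0,1]); return bar-z*(.054+off+back),R
def rel(p,R):
    o=readout.get_obs(); R0=Ro.from_quat(o["tool_rot"]); 
    return np.round(R0.inv().apply(p-o["eef_pos"])*1000,1).tolist(),np.round((R0.inv()*R).as_rotvec(),3).tolist()
E
python3 - <<'E'
from h import *
ct,cs=get_calibration("top"),get_calibration("scene")
for a,b in[((219.6,269),(400,204)),((263.5,265.6),(446,227)),((241.5,267.3),(423,215.5))]:
    o1,d1=ray(ct,*a);o2,d2=ray(cs,*b)
    s=np.linalg.lstsq(np.c_[d1,-d2],o2-o1,rcond=None)[0]; p,q=o1+d1*s[0],o2+d2*s[1]
    print(((p+q)/2).round(4),np.linalg.norm(p-q).round(4))
M=B+axes().apply([.201,.034,-.075]); print("mouth",M,proj(ct,M),proj(cs,M))
print(rel(*target(0,-.4,.09)))
E
```

```text
[0.4721 0.1411 0.1799] 0.0685
[0.4333 0.1319 0.0944] 0.0856
[0.4505 0.1365 0.1319] 0.0047
mouth [0.65049087 0.18115829 0.06      ] (np.float64(228.11060397816487), np.float64(179.84189080400762)) (np.float64(362.4914297777769), np.float64(325.14192952396735))
([-322.9, -237.1, 33.2], [-0.357, -0.228, 1.131])
```

The midpoints agree to 4.7 mm at z = 0.132, against 0.135 expected. The end points gave large residuals because I paired opposite ends. The predicted mouth pixel also matches, so I'm moving to pregrasp.

Call:
{"api": "send_rows", "payload": {
  "moves": [
    [[-323,-237,33],[-0.357,-0.228,1.131],70],
    [[-323,-237,33],[-0.357,-0.228,1.131],70],
    [[-323,-237,33],[-0.357,-0.228,1.131],70],
    [[-323,-237,33],[-0.357,-0.228,1.131],70],
    [[-323,-237,33],[-0.357,-0.228,1.131],70],
    [[-323,-237,33],[-0.357,-0.228,1.131],70],
    [[-323,-237,33],[-0.357,-0.228,1.131],70],
    [[-323,-237,33],[-0.357,-0.228,1.131],70],
    [[-323,-237,33],[-0.357,-0.228,1.131],70],
    [[-323,-237,33],[-0.357,-0.228,1.131],70],
    [[-323,-237,33],[-0.357,-0.228,1.131],70],
    [[-323,-237,33],[-0.357,-0.228,1.131],70]
  ]
}}

```text
clock: 1.1
eef_pos: [0.3947, 0.1297, 0.2699]
tool_rot: [0.672, 0.713, 0.144, 0.136]
ft_force: [0.4, 0.3, 0.3]
grip_width: 0.0698
```

Run:
```python
from h import *
print(rel(*target(0,-.4,.0)), readout.get_obs()["joint_pos"])
c=get_calibration("wrist"); im=camera("wrist"); 
def fish(X):
    p=c["R"]@X+c["t"]; n=np.hypot(p[0],p[1]); r=c["fx"]*np.arctan2(n,p[2]); return (c["cx"]+r*p[0]/n,c["cy"]+r*p[1]/n)
b=np.ascontiguousarray(im[:,:,::-1])
for s in(-.042,0,.042):
    q=fish(B+axes().apply([0,s,0])); print(np.round(q,1)); cv2.circle(b,tuple(int(round(v)) for v in q),2,(0,0,255),-1)
cv2.imwrite("pics/w1.png",b)
```

```text
([1.5, 0.5, 89.7], [-0.001, 0.001, -0.003]) [ 0.38700826 -0.13952985 -0.55954003  0.77123134 -0.12520054  1.87436957]
[318.2 257.9]
[318.  208.3]
[317.8 152.4]
```

View pics/w1.png

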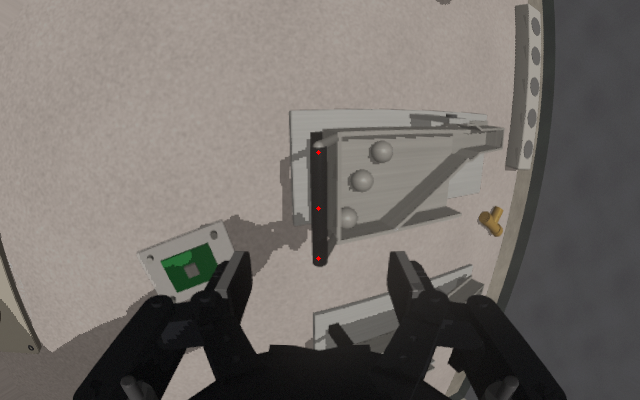

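The wrist view shows the bar from about (320,140) to (320,264). My projected points lie on it and it is centred between the fingers. I'll advance and close.

Call:
{"api": "send_rows", "payload": {
  "moves": [
    [[1,0.5,30],[0,0,0],70],
    [[1.5,0.5,60],[0,0,0],70],
    [[1.5,0.5,80],[0,0,0],60],
    [[1.5,0.5,90],[0,0,0],50],
    [[1.5,0.5,90],[0,0,0],40],
    [[1.5,0.5,90],[0,0,0],30],
    [[1.5,0.5,90],[0,0,0],20],
    [[1.5,0.5,90],[0,0,0],15],
    [[1.5,0.5,90],[0,0,0],8],
    [[1.5,0.5,90],[0,0,0],8],
    [[1.5,0.5,90],[0,0,0],8],
    [[1.5,0.5,90],[0,0,0],8]
  ]
}}

```text
clock: 2.15
eef_pos: [0.429, 0.1349, 0.1875]
tool_rot: [0.671, 0.715, 0.145, 0.135]
ft_force: [-5.9, 2.0, 2.1]
grip_width: 0.0099
```

Run:
```python
from h import *
o=readout.get_obs(); R=Ro.from_quat(o["tool_rot"]); print(o["ft_force"],o["ft_torque"],o["grip_width"],o["eef_pos"]+R.apply([0,0,.057]))
p0,_=target(0,-.4); d=o["eef_pos"]-p0; print(d)
# shifts from the measured pose, rigid turn about hinge; corrected only by relative motion
for th in np.linspace(.0,.54,13)[1:]:
    p,Rt=target(th,-.4+th); a=R.inv().apply(p-p0)*1000; print(round(th,3),a.round(1),(R.inv()*Rt).as_rotvec().round(3))
```

```text
[-5.91232826  1.96242269  2.07786435] [0.42647813 1.2329155  0.39334345] 0.009875192769360394 [0.45099041 0.13643375 0.13499177]
[-8.72942859e-04  1.62775874e-03  4.63258842e-05]
0.045 [ 0.   8.9 -7. ] [ 0.043 -0.002  0.   ]
0.09 [  0.   18.1 -13.5] [ 0.088 -0.002  0.   ]
0.135 [  0.   27.6 -19.7] [ 0.133 -0.002  0.   ]
0.18 [  0.   37.4 -25.4] [ 0.178 -0.002  0.   ]
0.225 [  0.   47.4 -30.7] [ 0.223 -0.002  0.   ]
0.27 [  0.1  57.6 -35.5] [ 0.268 -0.002  0.001]
0.315 [  0.1  68.1 -39.8] [ 0.313 -0.002  0.001]
0.36 [  0.1  78.7 -43.7] [ 0.358 -0.002  0.001]
0.405 [  0.1  89.5 -47.1] [ 0.403 -0.002  0.001]
0.45 [ 1.000e-01  1.004e+02 -5.000e+01] [ 0.448 -0.002  0.001]
0.495 [ 1.000e-01  1.115e+02 -5.240e+01] [ 0.493 -0.002  0.001]
0.54 [ 1.000e-01  1.226e+02 -5.430e+01] [ 0.538 -0.002  0.001]
```

The opening stopped at 9.9 mm with contact force present. I'll start the lift to 0.27 rad in the first stage, then check.

Call:
{"api": "send_rows", "payload": {
  "moves": [
    [[0,4.4,-3.5],[0.022,0,0],6],
    [[0,8.9,-7],[0.044,0,0],6],
    [[0,13.5,-10.3],[0.067,0,0],6],
    [[0,18.1,-13.5],[0.09,0,0],6],
    [[0,27.6,-19.7],[0.135,0,0],6],
    [[0,27.6,-19.7],[0.135,0,0],6]
  ]
}}

```text
clock: 2.65
eef_pos: [0.4476, 0.1362, 0.2179]
tool_rot: [0.679, 0.723, 0.096, 0.088]
ft_force: [-3.5, 0.4, -0.6]
grip_width: 0.0099
```

Run:
```python
from h import *
o=readout.get_obs(); print(o["ft_force"],o["ft_torque"],o["grip_width"])
im=camera("scene"); cv2.imwrite("pics/s2.png",cv2.resize(im[120:400,220:500,::-1],(560,560)))
```

```text
[-3.5197639   0.43693734 -0.64579706] [0.19525283 0.93867248 0.16125463] 0.009937902372953515
```

View pics/s2.png

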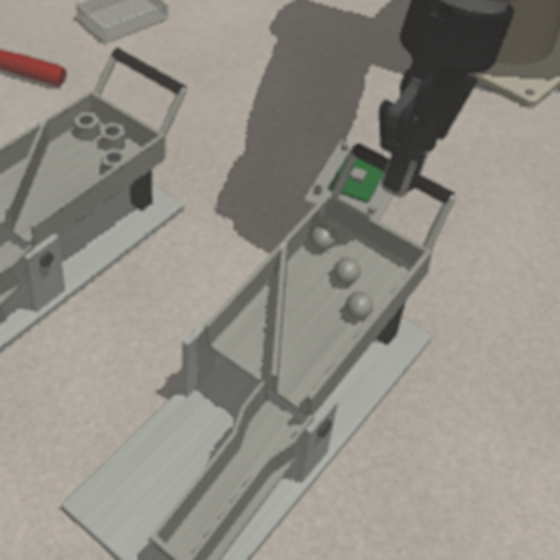

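The tray is rising, with the gripper at crop (405,165) holding the bar, and the balls are still in place. I'll plan the rest of the lift.

Run:
```python
from h import *
B2=np.array([.451,.1364,.135])
for th in np.linspace(.165,.525,13): print(round(th,3),*rel(*target(th,-.4+th,B=B2)))
```

```text
0.165 [-0.0, 5.3, -4.1] [0.027, -0.003, 0.0]
0.195 [-0.0, 11.4, -8.7] [0.057, -0.003, 0.0]
0.225 [0.0, 17.5, -13.0] [0.087, -0.003, 0.0]
0.255 [0.0, 23.8, -17.1] [0.117, -0.003, 0.001]
0.285 [0.0, 30.2, -21.1] [0.147, -0.003, 0.001]
0.315 [0.0, 36.8, -24.8] [0.177, -0.002, 0.001]
0.345 [0.0, 43.4, -28.4] [0.207, -0.002, 0.001]
0.375 [0.0, 50.2, -31.8] [0.237, -0.002, 0.001]
0.405 [0.1, 57.0, -34.9] [0.267, -0.002, 0.001]
0.435 [0.1, 64.0, -37.9] [0.297, -0.002, 0.001]
0.465 [0.1, 71.0, -40.6] [0.327, -0.002, 0.001]
0.495 [0.1, 78.1, -43.2] [0.357, -0.002, 0.001]
0.525 [0.1, 85.3, -45.5] [0.387, -0.002, 0.001]
```

Call:
{"api": "send_rows", "payload": {
  "moves": [
    [[0,5.3,-4.1],[0.027,0,0],6],
    [[0,11.4,-8.7],[0.057,0,0],6],
    [[0,17.5,-13],[0.087,0,0],6],
    [[0,23.8,-17.1],[0.117,0,0],6],
    [[0,30.2,-21.1],[0.147,0,0],6],
    [[0,36.8,-24.8],[0.177,0,0],6],
    [[0,43.4,-28.4],[0.207,0,0],6],
    [[0,50.2,-31.8],[0.237,0,0],6],
    [[0,57,-34.9],[0.267,0,0],6],
    [[0,64,-37.9],[0.297,0,0],6],
    [[0,71,-40.6],[0.327,0,0],6],
    [[0,78,-43],[0.357,0,0],6]
  ]
}}

```text
clock: 3.7
eef_pos: [0.5106, 0.1405, 0.2787]
tool_rot: [0.683, 0.729, -0.034, -0.034]
ft_force: [-2.6, 3.1, -1.1]
grip_width: 0.0094
```

Call:
{"api": "send_rows", "payload": {
  "moves": [
    [[0,0,0],[0,0,0],6],
    [[0,0,0],[0,0,0],6],
    [[0,0,0],[0,0,0],6],
    [[0,0,0],[0,0,0],6],
    [[0,0,0],[0,0,0],6],
    [[0,0,0],[0,0,0],6],
    [[0,0,0],[0,0,0],6],
    [[0,0,0],[0,0,0],6],
    [[0,0,0],[0,0,0],6],
    [[0,0,0],[0,0,0],6],
    [[0,0,0],[0,0,0],6],
    [[0,0,0],[0,0,0],6]
  ]
}}

```text
clock: 4.7
eef_pos: [0.5107, 0.1405, 0.2788]
tool_rot: [0.683, 0.729, -0.034, -0.034]
ft_force: [-1.4, 1.2, -2.4]
grip_width: 0.0096
```

Run:
```python
from h import *
o=readout.get_obs(); print(o["ft_force"],o["ft_torque"],o["grip_width"])
im=camera("scene"); t=camera("top")
cv2.imwrite("pics/s3.png",np.hstack([cv2.resize(im[120:400,220:500,::-1],(500,500)),cv2.resize(t[100:280,200:300,::-1],(280,500))]))
```

```text
[-1.42795347  1.16345934 -2.35763107] [0.20850108 0.48817573 0.12379197] 0.009564766215644881
```

View pics/s3.png

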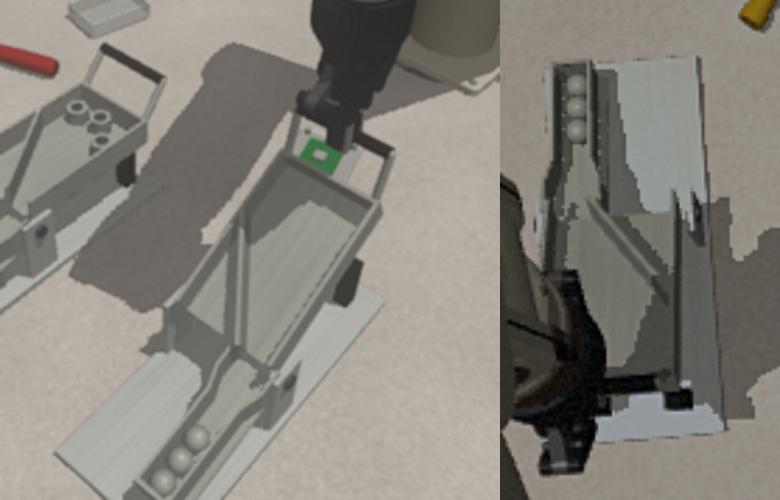

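All three balls are in the feed channel against the end stop, at crop (163,480), (180,460) and (197,437). The tray is empty. Now I'll lower it.

Run:
```python
from h import *
B2=np.array([.451,.1364,.135])
for th in np.linspace(.495,0,13)[1:]: print(round(th,3),*rel(*target(th,-.4+th,B=B2)))
```

```text
0.454 [-0.4, -7.4, 6.5] [-0.044, -0.003, 0.002]
0.412 [-0.4, -15.0, 13.5] [-0.085, -0.003, 0.002]
0.371 [-0.4, -22.3, 20.9] [-0.126, -0.003, 0.002]
0.33 [-0.4, -29.3, 28.6] [-0.167, -0.003, 0.002]
0.289 [-0.4, -36.0, 36.5] [-0.209, -0.003, 0.002]
0.248 [-0.4, -42.3, 44.7] [-0.25, -0.003, 0.002]
0.206 [-0.4, -48.3, 53.2] [-0.291, -0.003, 0.001]
0.165 [-0.4, -53.9, 61.9] [-0.332, -0.003, 0.001]
0.124 [-0.5, -59.2, 70.8] [-0.374, -0.003, 0.001]
0.082 [-0.5, -64.1, 79.9] [-0.415, -0.003, 0.001]
0.041 [-0.5, -68.6, 89.3] [-0.456, -0.003, 0.001]
0.0 [-0.5, -72.8, 98.8] [-0.497, -0.003, 0.001]
```

Call:
{"api": "send_rows", "payload": {
  "moves": [
    [[0,-7.4,6.5],[-0.044,0,0],6],
    [[0,-15,13.5],[-0.085,0,0],6],
    [[0,-22.3,20.9],[-0.126,0,0],6],
    [[0,-29.3,28.6],[-0.167,0,0],6],
    [[0,-36,36.5],[-0.209,0,0],6],
    [[0,-42.3,44.7],[-0.25,0,0],6],
    [[0,-48.3,53.2],[-0.291,0,0],6],
    [[0,-53.9,61.9],[-0.332,0,0],6],
    [[0,-59.2,70.8],[-0.374,0,0],6],
    [[0,-64.1,79.9],[-0.415,0,0],6],
    [[0,-68.6,89.3],[-0.456,0,0],6],
    [[0,-70.7,94],[-0.477,0,0],6]
  ]
}}

```text
clock: 5.8
eef_pos: [0.4309, 0.135, 0.1918]
tool_rot: [0.672, 0.716, 0.139, 0.13]
ft_force: [0.1, -1.6, -2.8]
grip_width: 0.0098
```

Run:
```python
from h import *
print(rel(*target(0,-.4,B=np.array([.451,.1364,.135]))),readout.get_obs()["ft_force"])
```

```text
([0.1, -3.5, 3.2], [-0.017, -0.002, -0.0]) [ 0.11636296 -1.62615822 -2.84375056]
```

Call:
{"api": "send_rows", "payload": {
  "moves": [
    [[0,-1.2,1.1],[-0.006,0,0],6],
    [[0,-2.4,2.1],[-0.012,0,0],6],
    [[0,-3.5,3.2],[-0.017,0,0],6],
    [[0,-3.5,3.2],[-0.017,0,0],6],
    [[0,-3.5,3.2],[-0.017,0,0],6]
  ]
}}

```text
clock: 6.22
eef_pos: [0.4288, 0.1349, 0.1876]
tool_rot: [0.671, 0.714, 0.145, 0.135]
ft_force: [-2.5, 0.5, 0.8]
grip_width: 0.0096
```

Call:
{"api": "send_rows", "payload": {
  "moves": [
    [[0,0,0],[0,0,0],15],
    [[0,0,0],[0,0,0],25],
    [[0,0,0],[0,0,0],35],
    [[0,0,0],[0,0,0],45],
    [[0,0,0],[0,0,0],55],
    [[0,0,0],[0,0,0],60],
    [[0,0,0],[0,0,0],60],
    [[0,0,-20],[0,0,0],60],
    [[0,0,-45],[0,0,0],60],
    [[0,0,-75],[0,0,0],60],
    [[0,0,-110],[0,0,0],60],
    [[0,0,-110],[0,0,0],60]
  ]
}}

```text
clock: 7.22
eef_pos: [0.3873, 0.1328, 0.2953]
tool_rot: [0.67, 0.714, 0.15, 0.137]
ft_force: [0.3, -0.8, -0.4]
grip_width: 0.0598
```

Run:
```python
from h import *
o=readout.get_obs(); print(o["ft_force"],o["grip_width"],o["clock"])
im=camera("scene"); t=camera("top")
cv2.imwrite("pics/s4.png",np.hstack([cv2.resize(im[120:400,220:500,::-1],(500,500)),cv2.resize(t[100:280,200:300,::-1],(280,500))]))
```

```text
[ 0.29533164 -0.75044011 -0.39315938] 0.05979507829738245 7.2167
```

View pics/s4.png

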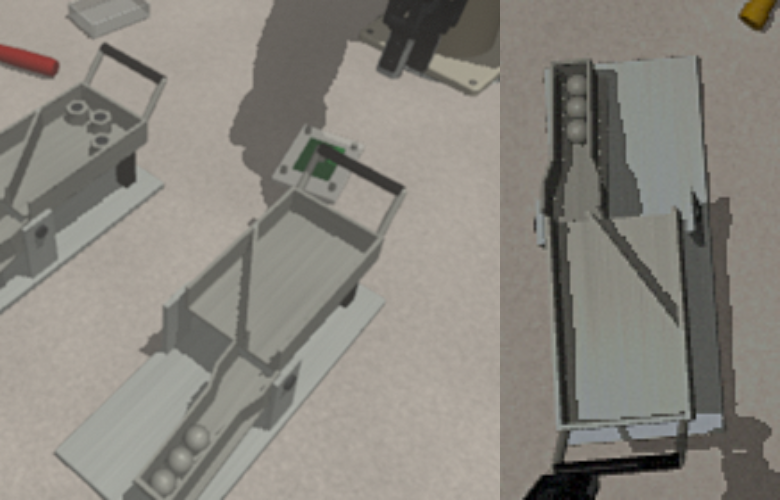

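The tray is back down and empty, the balls are in the channel and the gripper is clear. A numeric check against the first picture will confirm it is at rest; then I'll hand in.

Run:
```python
from h import *
from workcell import order
a=cv2.imread("pics/scene0.png"); b=camera("scene")[:,:,::-1]
f=lambda i:np.argwhere(i[195:235,395:452].max(2)<60).mean(0)+[195,395]
g=lambda i:np.argwhere(i[140:165,270:318].max(2)<60).mean(0)+[140,270]
print("ball bar",f(a),f(b),"nut bar",g(a),g(b))
d=np.abs(f(a)-f(b)).max(); print(d)
if d<1.5: print(order.job_done())
```

```text
ball bar [214.49805447 421.0311284 ] [213.5        419.22916667] nut bar [154.62616822 292.43925234] [154.46666667 291.86666667]
1.8019617380026034
```

The bar centroid shifted 1.8 px, over my 1.5 px limit, so I haven't handed in. I'll let a second pass and compare the bar's template in both pictures, which shadows affect less.

Call:
{"api": "send_rows", "payload": {
  "moves": [
    [[0,0,-10],[0,0,0],60],
    [[0,0,-20],[0,0,0],60],
    [[0,0,-20],[0,0,0],60],
    [[0,0,-20],[0,0,0],60],
    [[0,0,-20],[0,0,0],60],
    [[0,0,-20],[0,0,0],60],
    [[0,0,-20],[0,0,0],60],
    [[0,0,-20],[0,0,0],60],
    [[0,0,-20],[0,0,0],60],
    [[0,0,-20],[0,0,0],60],
    [[0,0,-20],[0,0,0],60],
    [[0,0,-20],[0,0,0],60]
  ]
}}

```text
clock: 8.37
eef_pos: [0.3784, 0.1315, 0.3077]
tool_rot: [0.671, 0.714, 0.146, 0.135]
ft_force: [-1.5, -0.5, -0.1]
grip_width: 0.0602
```

Run:
```python
from h import *
a=cv2.imread("pics/scene0.png"); b=np.ascontiguousarray(camera("scene")[:,:,::-1])
def sh(n,x0,x1,y0,y1):
    t=cv2.resize(a[y0:y1,x0:x1],None,fx=4,fy=4,interpolation=2); s=cv2.resize(b[y0-6:y1+6,x0-6:x1+6],None,fx=4,fy=4,interpolation=2)
    m=cv2.matchTemplate(s,t,cv2.TM_CCOEFF_NORMED); _,v,_,l=cv2.minMaxLoc(m); print(n,(np.array(l)-24)/4,round(v,3))
sh("ball bar",415,452,208,235); sh("tray right back corner",410,450,225,275); sh("ball feeder base",380,440,280,330); sh("nut bar",270,318,140,170); sh("nut tray",255,310,165,215)
cs=get_calibration("scene")
for th in(0,.01,.02):
    h=np.array([-.2,0,.065]); print(th,np.round(proj(cs,B+axes().apply(Ro.from_euler("y",th).apply(h)-h)),2))
c=np.hstack([cv2.resize(i[190:290,380:460],(380,475),interpolation=2) for i in(a,b)]); cv2.imwrite("pics/cmp.png",c)
```

```text
ball bar [0. 0.] 0.999
tray right back corner [0. 0.] 0.999
ball feeder base [0. 0.] 0.997
nut bar [0. 0.] 0.999
nut tray [0. 0.] 0.999
0 [420.57 214.09]
0.01 [420.56 213.46]
0.02 [420.54 212.83]
```

View pics/cmp.png

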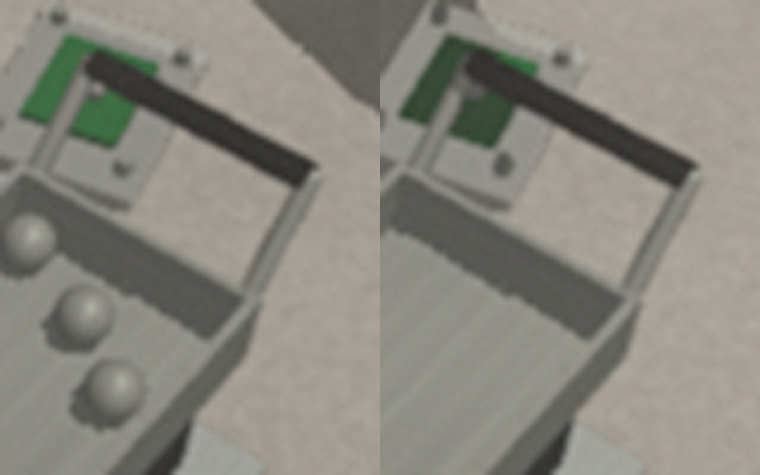

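The bar, tray and nut tray all show zero shift from the start. The earlier 1.8 px came from the arm's shadow falling on the green board behind the bar. The tray is at rest.

```bash
python3 -c "
from workcell import order; print(order.job_done())"
```

```text
the job is handed in; nothing more can be done
None
```

I lifted the ball tray by its handle to about 0.495 rad and held it there for about 1 s. All three balls ran into the feed channel. I then lowered the tray to rest, let go, backed the gripper away and handed the job in at about 8.4 s.

- **Balls:** the pictures taken during the hold and after release show all three in the channel against the end stop, and the tray is empty. The gripper held only the bar and stayed away from the balls.
- **Both trays at rest:** comparing the scene picture with the first one gave 0 px shift for the ball tray's bar and corner and for the nut tray.
- **Gripper:** it was open and clear of the bar. In the readings I took, each force component stayed below about 6 N.
- **Checks that disagreed:**
  - A first colour-mask check showed a 1.8 px shift of the ball bar, over my 1.5 px limit. The arm's shadow on the green board behind the bar had upset the mask, and the comparison above overruled it.
  - The gripper read 9.4 to 9.9 mm on the 12 mm bar. I did not find out why, but the grip held.
  - My triangulation of the bar's ends failed because I paired opposite ends. Its midpoint agreed to about 5 mm, and the wrist camera confirmed the position before I gripped.

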